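# Set up the dowel borer and select its speed

## Task

Set up the dowel borer for the next hole: fold its hinged stop fully down, then set the wooden rail (the long one on the bench in front of the borer) on edge on the borer's base, fully home with its side against the low fence and its end butted against the stop, and fold the stop fully back up without shifting the rail. Last of all, turn the speed dial, the one with the bar grip and the ring of marks on the grey control box, to the fifth click clockwise from its off end (off is the broad mark; one click per mark). Leave the timer dial alone and do not disturb the other things, and finish with everything released.

Things in the scene. Friction and masses are not known exactly. Their poses are not given: they have to be found in the camera images.
- borer: Dowel borer, fixed; place and yaw vary. Origin on the bench, x away from the robot, y left along the fence. Grey base, top z 12 mm, x -35 to +80, y +-180. Low fence: front face x +30, 20 thick, top z 30, y +-170. Green motor housing x +130 to +280, y -90 to +30, top z 90; chuck and bit before it, x +55 to +130, y -48 to -12, top z 55.
- home (a point): Point on the borer's base (its axes are the borer's): where the centre of the rail's underside lies when the rail is home, at x +18, y +34, z +12 mm in the borer's frame.
- stop (a joint): Flip stop: 0 = fully up (leaning 0.33 rad back past upright), 1.9 = fully down, end stops at both. It turns about the borer's y axis through stop_hinge, swinging towards the robot on its way down, and stays where it is left (stiff hinge, 0.12 N m: about 2 N at the head). Starts between 0 and 0.4.
- stop_hinge (a point): Hinge axis of the flip stop, fixed, along the borer's y: at x +66, y +130, z 90 mm in the borer's frame, on a steel post x +53 to +83, y +115 to +145, top z 100.
- stop_head (a point): Centre of the rubber head at the stop's free end, 66 mm from the hinge: 18 mm diameter, 18 mm long along y; pinched by its flat ends it pivots in the fingers. Down, it is 66 mm nearer the robot than the hinge, z 90. Arm and blade are 12 mm wide (y); the blade, 38 to 64 mm from the hinge, hangs 70 mm below the arm's middle when down, and the rail butts its -y face.
- rail: Loose brown wooden rail standing on edge, 180 mm long (own x), 24 mm thick (own y), 50 mm high, 0.1 to 0.2 kg. Origin: centre of its underside. It starts on the bench between robot and borer, about parallel to the fence (within about 0.35 rad); its two ends are alike.
- speed_dial (a joint): Angle of the speed dial in rad: 0 = off end, grows clockwise seen from above, one click every 0.5236 rad (30 degrees), positions 0 to 7 (3.665 = last, end stop). Sprung detents of up to about 0.15 N m pull it into the nearest click. It starts at a click from 0 to 3. The fifth click is 2.618.
- speed_dial_grip (a point): On the speed dial's axis, 116 mm above the bench: grip here. Black bar grip 46 mm long (own x; white line at its +x end points at the marks), 14 mm wide (own y), top 7 mm above this point, bottom 22 mm below it on a skirt 48 mm across. Plate 84 mm across on the control box: broad mark = off, seven thin marks follow clockwise.
- timer_dial_top (a point): Centre of the top of the timer dial, 110 mm above the bench: a plain round fluted black knob 41 mm in diameter and 24 mm high on the same box, 110 mm from the speed dial's axis and on either side of it. Not to be touched.
- timer_dial (a joint): Angle of the timer dial in rad, to be left as it is.
- control: Grey control box, fixed; place and yaw vary: 160 (x) x 250 (y) x 80 mm high, origin under its centre. Dials on its top at x -20, y +55 and -55 mm (either may be the speed dial); a black mushroom button 34 mm wide at x +60, y 0, top 100 mm above the bench.
- glue: White glue bottle, 60 mm in diameter, 170 mm high, loose. Origin under its centre.
- tape: Black tape measure 65 x 36 x 60 mm, loose. Origin under its centre.
- screwdriver: Screwdriver 200 mm long lying on the bench, 26 mm thick. Origin under its middle.
- jar: Open glass cup, 72 mm in diameter, 80 mm high, loose. Origin under its centre.
- mug: White mug, 80 mm in diameter, 90 mm high, loose. Origin under its centre.
- hammer: Hammer 260 mm long lying on the bench. Origin under its middle.
- offcut: Short wooden offcut standing on edge beside the borer's left end, 110 x 24 x 50 mm, loose. Not the rail. Origin under its centre.
- sander: Cork sanding block 100 x 60 x 35 mm on top of the borer's motor housing, loose. Origin under its centre.
Things that resemble listed ones, but are neither listed nor needed, are in the scene too. Leave any green or pink look-alike of the rail alone.

How it is judged:
By the outcome, as a careful person would: the job done as asked, in the order asked, and still so for the second after the job is handed in, with the robot touching nothing.
It also fails if it takes over 72 s, if anything falls off the work surface, if the arm or the gripper's body presses on something with over 40 N, if the wrist force passes 120 N, or if a joint passes its speed limit or range.

## Robot

A 6-joint arm with a two-finger parallel gripper is mounted at the origin on the work surface. World frame = base frame: x ahead of the robot, y to its left, z up, the work surface at z = 0. Lengths are in mm, angles in rad, forces in N, time in s.
With the tool pointing down it reaches from about 350 to 850 mm from the base axis. Payload 8.1 kg.
Tool frame: the origin (TCP) lies midway between the tips of the shut fingers; the grasp point (between the pads) lies 19 mm behind it; z points along the fingers, y is the line along which they close (so a half turn about z gives the same grasp; the last joint's range is limited). The gripper opens to 93 mm and grips with 3 to 60 N. Pads are 15 mm wide; open, the fingers measure 128 mm over their backs; the gripper's body (75 mm by 188 mm) begins 65 mm behind the grasp point.
Start: joints at [1.221, 0.13, 1.488, -0, 1.523, -0.085], TCP at [157.008, 579.097, 218.635] pointing down, gripper open.
Joint ranges: [-2.96, 2.96], [-0.89, 2.26], [0.02, 2.5], [-1.34, 4.48], [0, 2.73], [-2.66, 2.66]. Speed limits (rad/s): [2.39, 2.39, 2.79, 3.14, 3.14, 3.14].

## Interface

Orientations are given as [roll, pitch, yaw] about the fixed x, y, z axes, in that order (R = Rz(yaw) Ry(pitch) Rx(roll)).
In Python, from plant import robot gives the robot as it stands. Calls block until the motion is done:
- robot.reach(position, orientation): joint-space move of the TCP to a pose.
- robot.move_l(position, attitude=None, rate=150): straight line of the TCP; attitude=None keeps the orientation; rate is the mean speed in mm/s.
- robot.set_joints(angles): joint-space move.
- robot.grip(opening, newtons=None): opening from 0.0 (shut) to 1.0 (fully open); newtons is the grip in N (None keeps the last); returns when the fingers have stopped.
- robot.dwell(seconds).
- robot.solve_ik(position, orientation): joint angles nearest the present ones, or None.
- robot.read_camera(name): name is "side" or "top" or "wrist"; returns a dict with "frame" (420x560x3 uint8, red, green, blue), "range_z" (420x560 float32, mm along the optical axis (not along the pixel's ray), 0 where there is no reading), "fx", "fy", "cx", "cy" (pixels), "k1" (the pictures are not rectified: a ray, as slopes to the right and down, at radius r is drawn at 1 + k1 r^2 times it, then the intrinsics apply), "cam_to_world" (4x4, takes a point from camera to world coordinates). Camera axes: x right, y down, z forward; pixel columns grow to the right and rows downward; lengths in mm; the calibration is good to about 2 mm. A picture is of the moment at which its call begins.
A pose or a line that the arm cannot do raises robot.Unreachable and nothing moves.
- robot.finish_job(): hands the job in; it is judged then, once.
Trained networks look in a picture, given as the dict that the camera call returned (one of the last four; its "shot" number tells which), for a name from the list of things; names that differ only in an ending like _2 or _b are one class to them, and where a whole thing is asked for, a point or a joint stands for the part that bears it (a point fixed in the world has none). Each returns a list of dicts, best first, with "score" (0 to 1); they miss things now and then, are a little off and sometimes report something else, mostly with a low value. They report only what shows in the picture. A call takes as long as a camera call. They do not tell look-alikes from the thing itself.
- robot.trace(name, picture): "pixels" (420x560 bool, what is visible of it).
- robot.tip_of(name, picture): "centre" ([x, y, z] in mm, in world coordinates, good to about 4 mm: a listed point, or the origin of a listed thing).
Readings, each from a call of its own:
- robot.get_time(): time.
- robot.get_joints(): joint angles.
- robot.get_dq(): joint speeds.
- robot.get_joint_efforts(): joint torques, N m.
- robot.get_tool_pos(): TCP position.
- robot.get_orientation(): TCP orientation.
- robot.get_force(): force on the tool from outside, world axes, zero at the start.
- robot.get_wrist_torque(): the same for the moment, N m.
- robot.get_finger_gap(): opening from 0.0 (shut) to 1.0 (fully open).
- robot.get_grasp_force(): force on a finger pad.
Only numpy, scipy, OpenCV 4.12 (cv2) and the standard library are available. Lean on these libraries where they do the work, as an engineer would, in place of code of your own. Each camera call takes 0.05 s, during which the arm holds its last target. There are 200 camera calls.

## Working session

There is one attempt and no reset: what is moved stays moved. The work goes in short steps, each a Python script; the robot and the scene stay as the last script left them, time stands still between calls to the robot, and variables do not carry over. Pictures are saved under pics/ and viewed, at most 10 in all, crops included, and the job is handed in when it is done.

```bash
ls; mkdir -p pics
cat > h.py <<'E'
import numpy as np, cv2
from plant import robot
def save(name,img): cv2.imwrite('pics/'+name,cv2.cvtColor(img,cv2.COLOR_RGB2BGR))
def cloud(p):
    h,w=p['range_z'].shape
    v,u=np.mgrid[0:h,0:w].astype(np.float64)
    K=np.array([[p['fx'],0,p['cx']],[0,p['fy'],p['cy']],[0,0,1.]])
    n=cv2.undistortPoints(np.stack([u.ravel(),v.ravel()],1)[:,None],K,np.array([p['k1'],0,0,0.]))[:,0]
    z=p['range_z'].ravel().astype(float)
    P=np.c_[n*z[:,None],z,np.ones(z.size)]@np.array(p['cam_to_world']).T
    P[z<=0]=np.nan
    return P[:,:3].reshape(h,w,3)
E
python3 - <<'E'
from h import *
a=robot.read_camera('top');b=robot.read_camera('side')
save('top0.png',a['frame']);save('side0.png',b['frame'])
for p,n in((a,'top'),(b,'side')):
    print(n,np.round(p['cam_to_world'],2).tolist(),p['fx'],p['k1'])
    for t in 'borer home stop_hinge stop_head rail speed_dial_grip timer_dial_top control offcut'.split():
        print(t,[(np.round(d['centre']).tolist(),round(d['score'],2)) for d in robot.tip_of(t,p)][:4])
print(robot.get_time())
E
```

```text
pics
top [[-0.0, -0.99, 0.16, 314.87], [-1.0, -0.0, -0.0, 18.44], [0.0, -0.16, -0.99, 1439.93], [0.0, 0.0, 0.0, 1.0]] 425.18265917136745 -0.0052188807575645965
borer [([540.0, 126.0, -1.0], 0.96), ([737.0, 76.0, 88.0], 0.34)]
home [([558.0, 157.0, 14.0], 0.82)]
stop_hinge [([617.0, 250.0, 87.0], 0.83)]
stop_head [([619.0, 250.0, 150.0], 0.67)]
rail [([260.0, 466.0, -1.0], 0.97), ([436.0, 135.0, 2.0], 0.89), ([284.0, 211.0, 1.0], 0.76), ([364.0, -105.0, -1.0], 0.59)]
speed_dial_grip [([515.0, -428.0, 117.0], 0.45)]
timer_dial_top [([503.0, -313.0, 110.0], 0.45)]
control [([533.0, -368.0, 3.0], 0.69)]
offcut [([563.0, 400.0, -2.0], 0.94), ([616.0, 252.0, 154.0], 0.59)]
side [[0.75, -0.47, 0.47, -292.54], [-0.66, -0.53, 0.53, -940.22], [0.0, -0.7, -0.71, 1402.34], [0.0, 0.0, 0.0, 1.0]] 541.6151954505916 0.07193664237837849
borer [([535.0, 126.0, 2.0], 0.62)]
home [([559.0, 160.0, 12.0], 0.57), ([506.0, -314.0, 110.0], 0.51)]
stop_hinge [([611.0, 250.0, 88.0], 0.85)]
stop_head [([626.0, 252.0, 155.0], 0.52)]
rail [([366.0, -98.0, -3.0], 0.81), ([258.0, 465.0, -2.0], 0.79), ([279.0, 212.0, -0.0], 0.74), ([432.0, 135.0, 3.0], 0.63)]
speed_dial_grip [([518.0, -424.0, 114.0], 0.74)]
timer_dial_top [([506.0, -314.0, 109.0], 0.74), ([532.0, -364.0, 7.0], 0.7)]
control [([616.0, 251.0, 89.0], 0.63), ([531.0, -368.0, 3.0], 0.58)]
offcut [([561.0, 399.0, 3.0], 0.89)]
1.0
```

View pics/top0.png

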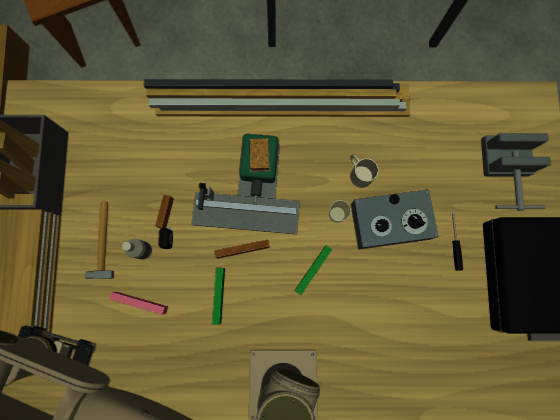

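View pics/side0.png

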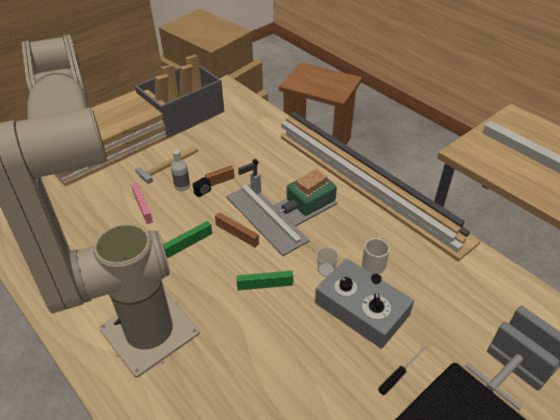

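Top view: the candidates for the rail are brown (241,248), green (218,296) and (313,270), pink (138,302). The offcut is at (164,211). Only the brown one at (241,248) fits: it is brown, long and in front of the borer. Next I'll take close wrist views to confirm and measure.

```bash
cat > look.py <<'E'
from h import *
import pickle
print(np.round(robot.get_orientation(),3))
shots=[]
for i,(pos,yaw) in enumerate([((480,-330,400),0),((440,130,400),0),((440,230,400),0)]):
    for y in (yaw,yaw+np.pi/2,yaw-np.pi/2):
        q=robot.solve_ik(pos,[np.pi,0,y])
        if q is not None: print(i,y,np.round(q,2))
E
python3 look.py
```

```text
[-3.142 -0.     2.877]
0 0 [-0.69  0.08  1.21 -0.    1.85  0.88]
0 1.5707963267948966 [-0.69  0.08  1.21  0.    1.85 -0.69]
0 -1.5707963267948966 [-0.69  0.08  1.21 -0.    1.85  2.45]
1 0 [ 0.18 -0.25  1.53 -0.    1.87  1.75]
1 1.5707963267948966 [ 0.18 -0.25  1.53 -0.    1.87  0.18]
2 0 [ 0.38 -0.15  1.44 -0.    1.85  1.95]
2 1.5707963267948966 [ 0.38 -0.15  1.44 -0.    1.85  0.38]
```

```bash
cat > look.py <<'E'
from h import *
import pickle
D=[]
for i,pos in enumerate([(450,240,400),(450,110,400),(470,-350,380)]):
    robot.set_joints(robot.solve_ik(pos,[np.pi,0,np.pi/2]))
    p=robot.read_camera('wrist'); save(f'w{i}.png',p['frame']); 
    tr={}
    for t in ('stop_hinge stop_head rail home borer offcut'if i<2 else'speed_dial_grip timer_dial_top control').split():
        print(t,[(np.round(d['centre'],1).tolist(),round(d['score'],2)) for d in robot.tip_of(t,p)][:4])
    D.append(p)
pickle.dump(D,open('shots.pkl','wb'))
print(np.round(p['cam_to_world'],3).tolist(),robot.get_time())
E
python3 look.py
python3 -c "
import cv2,numpy as np
a=cv2.imread('pics/w0.png');b=cv2.imread('pics/w2.png')
cv2.imwrite('pics/w0v.png',cv2.resize(a,(784,588)));cv2.imwrite('pics/w2v.png',cv2.resize(b,(784,588)))"
```

```text
stop_hinge [([615.4, 253.9, 90.1], 0.68)]
stop_head [([619.5, 249.5, 155.9], 0.73)]
rail [([437.5, 131.7, 0.2], 0.9), ([364.7, -104.8, -1.3], 0.89), ([259.9, 469.3, -4.5], 0.77), ([281.7, 212.6, 0.6], 0.7)]
home [([559.2, 162.0, 9.0], 0.61)]
borer [([539.4, 133.2, 1.0], 0.71)]
offcut [([558.9, 401.2, 5.6], 0.81)]
stop_hinge [([616.3, 250.3, 91.0], 0.72)]
stop_head [([619.1, 248.9, 154.0], 0.94)]
rail [([285.3, 214.4, 5.1], 0.62), ([365.3, -104.2, -0.8], 0.56), ([731.9, 79.3, 89.4], 0.15)]
home [([556.0, 158.4, 11.5], 0.57)]
borer [([543.1, 131.7, -0.0], 0.62)]
offcut [([559.6, 160.4, 14.6], 0.73)]
speed_dial_grip [([520.1, -421.6, 117.3], 0.88)]
timer_dial_top [([505.4, -311.6, 112.6], 0.85)]
control [([533.3, -366.4, 0.9], 0.71)]
[[1.0, 0.001, 0.001, 470.629], [0.001, -0.969, -0.247, -280.738], [0.0, 0.247, -0.969, 546.602], [0.0, 0.0, 0.0, 1.0]] 5.925
```

View pics/w0v.png

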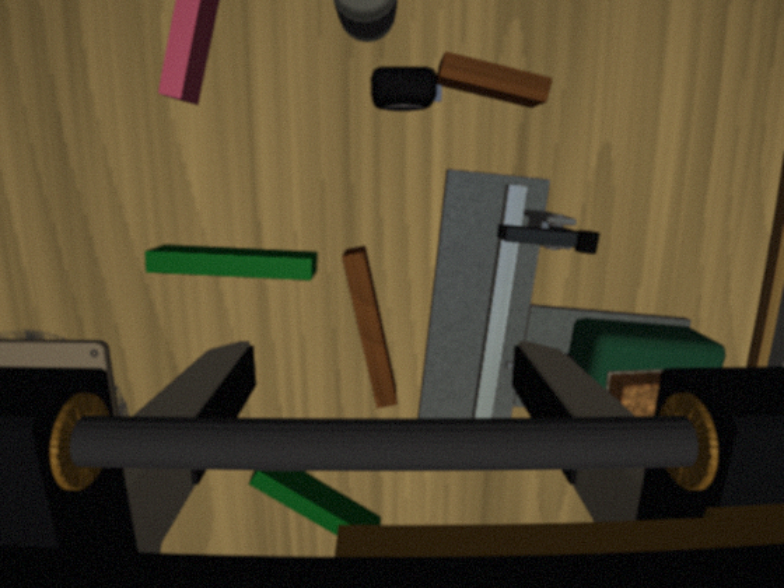

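View pics/w2v.png

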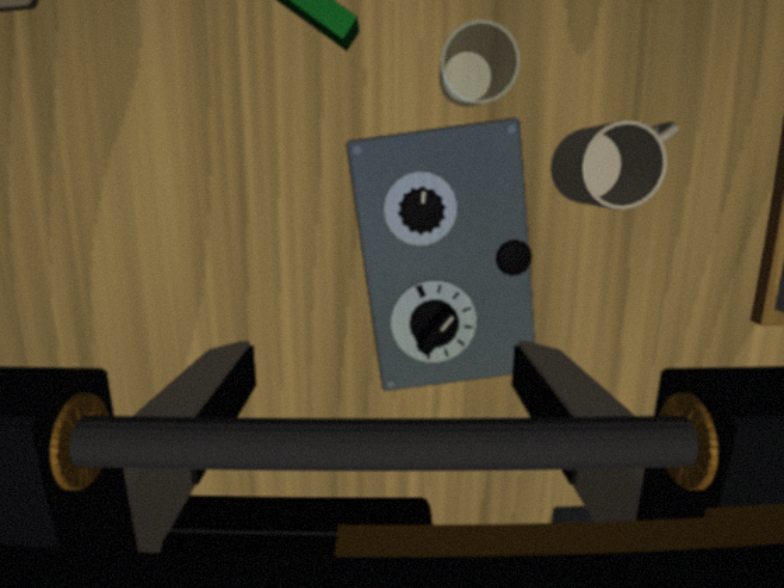

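w0v shows the brown rail at (370,325), the borer base and fence at (485,300), and the stop pointing back at (550,235). w2v shows the speed dial at (432,323) with its ring of marks. The broad mark is at (421,291) and the white line points up-right, about click 2. The timer is at (421,208).

```bash
cat > fit.py <<'E'
from h import *
import pickle
D=pickle.load(open('shots.pkl','rb'))
C=[cloud(p) for p in D]
t=robot.read_camera('top');s=robot.read_camera('side')
def rect(P,n):
    (c,(w,h),a)=cv2.minAreaRect(P[:,:2].astype(np.float32)); 
    if h>w: w,h,a=h,w,a+90
    print(n,len(P),'c',np.round(c,1),'size',round(w,1),round(h,1),'ang',round((a+90)%180-90,1),'z',np.round(np.percentile(P[:,2],[5,50,95]),1))
for nm,c in (('w0',C[0]),('w1',C[1]),('top',cloud(t)),('side',cloud(s))):
    p=c.reshape(-1,3); p=p[~np.isnan(p[:,0])]
    def sl(x0,x1,y0,y1,z0,z1): 
        return p[(p[:,0]>x0)&(p[:,0]<x1)&(p[:,1]>y0)&(p[:,1]<y1)&(p[:,2]>z0)&(p[:,2]<z1)]
    rect(sl(380,490,30,240,42,58),nm+' rail')
    b=sl(490,650,-60,315,8,16); rect(b,nm+' base')
    f=sl(530,620,-60,315,25,36); rect(f,nm+' fence')
    r=sl(380,490,30,240,15,58); l=cv2.fitLine(sl(380,490,30,240,42,58)[:,:2].astype(np.float32),cv2.DIST_HUBER,0,.01,.01).ravel(); print('  rail line',np.round(l,3), np.round(np.median(sl(380,490,30,240,42,58),0),1))
    l=cv2.fitLine(f[:,:2].astype(np.float32),cv2.DIST_HUBER,0,.01,.01).ravel(); print('  fence line',np.round(l,3), 'mid',np.round(f.mean(0),1))
    hd=sl(560,680,225,275,60,175)
    print('  stop y by z',[(z,len(q),np.round(np.median(q,0),1).tolist(), np.round(np.percentile(q[:,1],[3,97]),1).tolist()) for z in range(85,170,20) for q in [hd[(hd[:,2]>z-10)&(hd[:,2]<=z+10)]] if len(q)>3])
# control: box top and line on dial
for nm,c in (('w2',C[2]),('top',cloud(t)),('side',cloud(s))):
    p=c.reshape(-1,3); p=p[~np.isnan(p[:,0])]
    def sl(x0,x1,y0,y1,z0,z1): 
        return p[(p[:,0]>x0)&(p[:,0]<x1)&(p[:,1]>y0)&(p[:,1]<y1)&(p[:,2]>z0)&(p[:,2]<z1)]
    rect(sl(400,680,-560,-200,74,86),nm+' box')
    for y in (-424,-313):
        g=sl(480,550,y-35,y+35,104,130)
        if len(g)>5: rect(g,nm+f' knob {y}')
E
python3 fit.py
python3 -c "
import cv2
a=cv2.imread('pics/w2.png')[190:270,260:360]
cv2.imwrite('pics/dial.png',cv2.resize(a,(750,600),interpolation=cv2.INTER_CUBIC))"
```

```text
w0 rail 1770 c [434.2 135.8] size 179.1 24.1 ang -78.2 z [48.5 50.3 51.9]
w0 base 9950 c [578.6 155.2] size 301.9 148.5 ang 85.0 z [10.5 12.2 13.9]
w0 fence 2089 c [587.  157.6] size 275.4 34.9 ang 84.8 z [27.9 30.1 31.7]
  rail line [ 2.04000e-01 -9.79000e-01  4.33584e+02  1.40235e+02] [433.1 142.   50.3]
  fence line [9.00000e-02 9.96000e-01 5.79768e+02 1.60563e+02] mid [580.1 161.   30. ]
  stop y by z [(85, 59, [607.5, 266.0, 90.8], [236.7, 270.4]), (105, 207, [614.5, 263.2, 99.0], [237.5, 268.5]), (125, 21, [612.8, 259.1, 128.1], [258.5, 261.4]), (145, 143, [601.2, 259.5, 153.1], [248.6, 263.5]), (165, 615, [596.3, 255.0, 158.1], [245.6, 262.0])]
w1 rail 2055 c [434.4 135.1] size 180.1 24.1 ang -78.2 z [48.6 50.2 51.7]
w1 base 14092 c [579.7 124.9] size 361.0 156.0 ang 85.0 z [10.6 12.2 13.8]
w1 fence 2946 c [592.6 123.6] size 340.8 52.1 ang 85.1 z [28.  30.1 31.9]
  rail line [ 2.01000e-01 -9.79000e-01  4.33959e+02  1.38278e+02] [433.7 139.6  50.2]
  fence line [9.10000e-02 9.96000e-01 5.76995e+02 1.24432e+02] mid [577.7 126.4  30.1]
  stop y by z [(85, 80, [607.6, 240.1, 89.9]
[... 1562 characters left out ...]
 -341.2] size 290.3 240.7 ang -82.2 z [78.6 80.3 85.2]
w2 knob -424 502 c [ 518.9 -424.1] size 46.3 14.8 ang 53.4 z [107.5 122.6 124.3]
w2 knob -313 819 c [ 504.1 -315.5] size 40.4 39.3 ang -88.4 z [108.4 110.  111.6]
top box 2269 c [ 570.9 -340.1] size 284.2 246.0 ang -81.3 z [75.3 79.7 84.5]
top knob -424 31 c [ 527.3 -412.8] size 15.5 14.7 ang 48.8 z [106.9 120.2 125.4]
top knob -313 117 c [ 503.6 -315.7] size 39.2 36.4 ang 71.0 z [105.2 109.2 113.9]
side box 2913 c [ 567.7 -341.3] size 290.8 247.8 ang -82.1 z [75.5 80.7 85.1]
side knob -424 98 c [ 518.1 -425.4] size 49.1 16.1 ang 52.7 z [107.  121.9 127.8]
side knob -313 119 c [ 502.5 -313.7] size 41.1 39.1 ang 51.4 z [105.4 110.4 115. ]
```

View pics/dial.png

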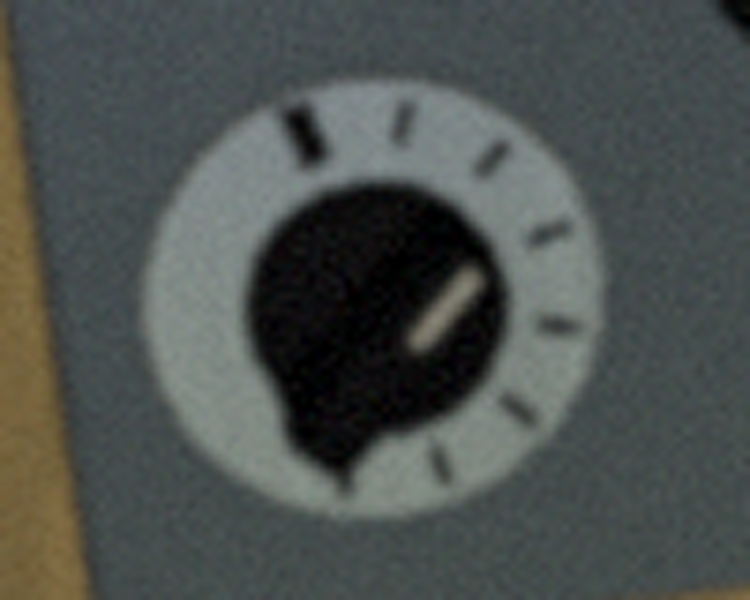

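The dial crop shows the broad mark at (305,135) and thin marks 1 to 7 clockwise. The bar and white line point at mark 2 (493,160), and the depth fit gives the bar at 53.4° against 113° for the off mark. So the dial is at click 2 and needs 90° clockwise. Next I'll refine the borer frame and the stop angle.

```bash
cat > fit2.py <<'E'
from h import *
import pickle
from scipy.optimize import least_squares
D=pickle.load(open('shots.pkl','rb'))
def edge(P,ax,n,q,lo,hi):  # extreme of coordinate ax binned along other axis
    o=1-ax; out=[]
    for a in np.arange(lo,hi,8):
        b=P[(P[:,o]>=a)&(P[:,o]<a+8)]
        if len(b)>6: out.append((a+4,np.percentile(b[:,ax],q)))
    return np.array(out)
for k in (0,1):
    p=cloud(D[k]).reshape(-1,3); p=p[~np.isnan(p[:,0])]
    psi=-0.0905; o=np.array([544,127.])
    for it in range(3):
        R=np.array([[np.cos(psi),-np.sin(psi)],[np.sin(psi),np.cos(psi)]])
        L=np.c_[(p[:,:2]-o)@R,p[:,2]]
        def sl(x0,x1,y0,y1,z0,z1): return L[(L[:,0]>x0)&(L[:,0]<x1)&(L[:,1]>y0)&(L[:,1]<y1)&(L[:,2]>z0)&(L[:,2]<z1)]
        ft=sl(15,65,-165,100,27,33); e1=edge(ft,0,'',2,-160,100);e1b=edge(ft,0,'',98,-160,100)
        bs=sl(-50,25,-175,175,9,15); e2=edge(bs,0,'',2,-170,170)
        by=edge(sl(-34,25,0,195,9,15),1,'',98,-30,22)
        fy=edge(sl(32,48,0,190,27,33),1,'',98,32,48)
        f=lambda e:(np.polyfit(e[:,0],e[:,1],1)) 
        sl1,sl2=f(e1),f(e2)
        psi-= (sl1[0]+sl2[0])/2
    print(k,'psi',round(psi,4),'fence front',round(np.median(e1[:,1]),2),'back',round(np.median(e1b[:,1]),2),'base front',round(np.median(e2[:,1]),2),'base +y end',np.round(np.median(by[:,1]),2),'fence +y end',np.round(np.median(fy[:,1]),2))
    st=sl(-20,110,110,150,104,180)
    print('stop x,z: y range',np.round(np.percentile(st[:,1],[3,50,97]),1))
    top=edge(np.c_[st[:,0],st[:,2]],1,'',90,-20,100); print(np.round(top,1).tolist())
E
python3 fit2.py
```

```text
0 psi -0.088 fence front 23.48 back 42.7 base front -40.87 base +y end 178.73 fence +y end 167.67
stop x,z: y range [125.1 132.8 139.6]
[[-8.0, 159.3], [0.0, 159.8], [8.0, 159.4], [16.0, 158.8], [24.0, 158.1], [32.0, 157.4], [40.0, 156.6], [48.0, 156.0], [56.0, 162.7], [64.0, 165.3], [72.0, 163.5]]
1 psi -0.0893 fence front 23.56 back 42.77 base front -40.53 base +y end 177.11 fence +y end 162.72
stop x,z: y range [122.7 128.8 137.6]
[[-8.0, 159.2], [0.0, 159.9], [8.0, 158.9], [16.0, 158.5], [24.0, 158.0], [32.0, 157.4], [40.0, 156.9], [48.0, 156.3], [56.0, 162.8], [64.0, 165.3], [72.0, 163.9]]
```

```bash
cat >> h.py <<'E'
PSI=-0.0887; O=np.array([537.7,127.2])
RB=np.array([[np.cos(PSI),-np.sin(PSI)],[np.sin(PSI),np.cos(PSI)]])
def W(x,y,z): return [*(O+RB@np.array([x,y])),z]
YS=np.pi+PSI
def head(th,r=66.):
    a=0.33-th
    return W(66+r*np.sin(a),130,90+r*np.cos(a)-19)
def loc(f): return np.r_[RB.T@np.array(f[:2]),f[2]]
E
cat > s1.py <<'E'
from h import *
O3=[np.pi,0,YS]
robot.grip(0.5,20)
h0=head(0.26); up=[h0[0],h0[1],h0[2]+70]
robot.reach(up,O3); f0=np.array(robot.get_force())
robot.move_l(h0,O3,rate=120)
robot.grip(0.0,20)
print('gap mm',robot.get_finger_gap()*93, robot.get_grasp_force(), loc(np.array(robot.get_force())-f0))
for th in np.arange(0.36,1.87,0.1):
    robot.move_l(head(th),O3,rate=60)
    print(round(th,2),np.round(loc(np.array(robot.get_force())-f0),1))
for th in np.arange(1.88,1.98,0.02):
    robot.move_l(head(th),O3,rate=30); f=loc(np.array(robot.get_force())-f0); print(round(th,2),np.round(f,1))
    if f[2]>9: break
print(robot.get_time(), np.round(robot.get_tool_pos(),1))
E
python3 s1.py
```

```text
gap mm 17.68936176725473 19.999735951423645 [0.32898161 5.52794521 0.67250938]
0.36 [0.6 6.5 0.3]
0.46 [-0.5  5.3  0.4]
0.56 [-0.   6.2  1.9]
0.66 [-0.5  6.1  3.5]
0.76 [-1.6  5.8  4.6]
0.86 [-2.6  5.9  5.6]
0.96 [-2.9  5.3  6.5]
1.06 [-3.5  5.4  5.9]
1.16 [-3.1  6.3  5.3]
1.26 [-3.1  5.5  3.8]
1.36 [-2.9  5.8  3. ]
1.46 [-2.5  6.2  0.5]
1.56 [-2.2  7.2 -0.2]
1.66 [-1.2  7.9 -0.6]
1.76 [-1.7  8.  -1. ]
1.86 [-1.   7.2 -0.9]
1.88 [-2.2  7.2  2.1]
1.9 [-3.8  6.5  2.4]
1.92 [-3.6  6.6  2.8]
1.94 [-1.9  6.2  2.3]
1.96 [-2.4  7.   2.8]
1.98 [-2.7  6.1  3. ]
16.1583 [549.3 258.2  66.4]
```

```bash
cat > s2.py <<'E'
from h import *
robot.grip(0.5,20)
p=robot.get_tool_pos(); robot.move_l([p[0],p[1],p[2]+90],None,rate=200)
robot.reach([450,170,330],[np.pi,0,np.pi/2])
s=robot.read_camera('wrist'); save('w3.png',s['frame'])
print('head',[(np.round(d['centre'],1).tolist(),round(d['score'],2)) for d in robot.tip_of('stop_head',s)][:2])
P=cloud(s).reshape(-1,3);P=P[~np.isnan(P[:,0])]; L=np.c_[(P[:,:2]-O)@RB,P[:,2]]
a=L[(L[:,0]>-20)&(L[:,0]<50)&(L[:,1]>115)&(L[:,1]<150)&(L[:,2]>70)]
for x in range(-16,52,6):
    b=a[abs(a[:,0]-x)<3]
    if len(b)>5: print(x,len(b),np.round(np.percentile(b[:,2],[50,90]),1),np.round(np.percentile(b[:,1],[3,97]),1))
r=P[(P[:,0]>380)&(P[:,0]<490)&(P[:,1]>30)&(P[:,1]<240)&(P[:,2]>42)&(P[:,2]<58)]
print(cv2.minAreaRect(r[:,:2].astype(np.float32)), robot.get_time(), 'expected head',W(0,130,90))
E
python3 s2.py; python3 -c "
import cv2
a=cv2.imread('pics/w3.png')
cv2.imwrite('pics/w3v.png',cv2.resize(a,(784,588)))"
```

```text
head [([546.8, 256.8, 92.0], 0.84), ([556.7, 158.3, 10.7], 0.63)]
-10 60 [95.2 97.3] [122.7 140. ]
-4 113 [ 99.3 100.5] [122.8 140.8]
2 91 [ 99.7 100.9] [122.5 140.1]
8 73 [98.1 99.4] [124.2 139.7]
14 70 [98.1 99.2] [125.7 137.5]
20 71 [97.4 98.9] [125.7 138. ]
26 64 [97.6 98.5] [125.9 137.8]
32 66 [97.3 98.4] [126.  137.6]
38 59 [97.3 98.2] [126.1 137. ]
44 59 [97.1 98.2] [126.  136.5]
50 30 [97.3 98.4] [126.2 137. ]
((434.3760986328125, 135.52926635742188), (24.132469177246094, 180.26156616210938), 11.778097152709961) 18.7833 expected head [np.float64(549.2158855581142), np.float64(256.68893535670304), 90]
```

View pics/w3v.png

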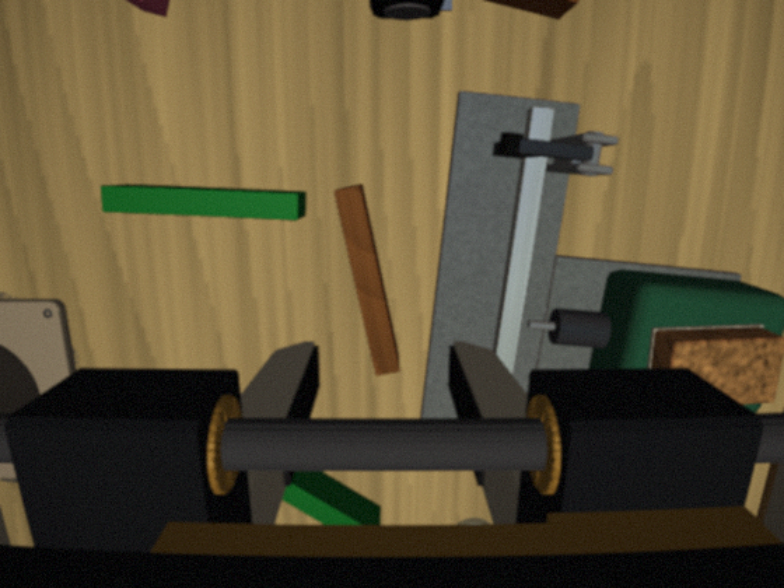

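w3v: the stop is down, with its arm at (550,148) and level, and the rail is undisturbed at (368,280). I'll press the head down briefly to be sure it is seated, then take the rail.

```bash
cat > s3.py <<'E'
from h import *
fz=lambda f0: loc(np.array(robot.get_force())-f0)
# press head down
robot.grip(0.0,20)
robot.reach(W(1,131,125),[np.pi,0,YS]); f0=np.array(robot.get_force())
robot.move_l(W(1,131,103),None,rate=100)
for z in np.arange(102,92,-0.7):
    robot.move_l(W(1,131,z),None,rate=25); f=fz(f0)
    if f[2]>10: break
print('press z',z,np.round(f,1),robot.get_time())
robot.move_l(W(1,131,150),None,rate=200)
# rail
Y=np.deg2rad(101.8)
robot.grip(0.55,25)
robot.reach([434.3,135.5,90],[np.pi,0,Y]); 
robot.move_l([434.3,135.5,24],None,rate=120)
robot.grip(0.0,25)
print('gap',robot.get_finger_gap()*93,robot.get_grasp_force())
robot.move_l([434.3,135.5,100],None,rate=150)
robot.move_l(W(10,24,100),[np.pi,0,np.pi/2+PSI],rate=120)
robot.dwell(0.2)
print('gap',robot.get_finger_gap()*93,robot.get_time(),np.round(robot.get_tool_pos(),1),W(10,24,100))
s=robot.read_camera('wrist'); save('w4.png',s['frame'])
P=cloud(s).reshape(-1,3);P=P[~np.isnan(P[:,0])]; L=np.c_[(P[:,:2]-O)@RB,P[:,2]]
r=L[(L[:,0]>-40)&(L[:,0]<50)&(L[:,1]>20)&(L[:,1]<118)&(L[:,2]>110)&(L[:,2]<140)]
print(len(r),cv2.minAreaRect(r[:,:2].astype(np.float32)),np.percentile(r[:,2],[5,50,95]),r[:,1].max(), np.polyfit(r[:,1],r[:,0],1))
E
python3 s3.py
```

```text
press z 97.09999999999998 [-6.  -2.6 12.9] 23.2667
gap 23.71031432987105 25.00057429075241
gap 23.45298679952156 28.8917 [549.5 150.2 100.1] [np.float64(549.7866969766291), np.float64(150.21981225369024), 100]
15255 ((9.718162536621094, 66.86692810058594), (53.36335754394531, 93.7286148071289), 0.09313704073429108) [124.14025753 125.86628651 128.16731818] 113.7500171783427 [2.87620753e-04 9.68424518e+00]
```

```bash
cat > s4.py <<'E'
from h import *
A=[np.pi,0,np.pi/2+PSI]
f0=np.array(robot.get_force()); F=lambda: loc(np.array(robot.get_force())-f0)
robot.move_l(W(10,24,42),A,rate=120)
for z in np.arange(38,33,-0.5):
    robot.move_l(W(10,24,z),A,rate=25); f=F()
    if f[2]>3: break
print('base z',z,np.round(f,1)); z+=0.3
robot.move_l(W(10,24,z),A,rate=30)
for x in np.arange(11,24,0.5):
    robot.move_l(W(x,24,z),A,rate=25); f=F()
    if f[0]<-7: break
print('fence x',x,np.round(f,1))
for y in np.arange(25,42,0.5):
    robot.move_l(W(x-0.2,y,z),A,rate=25); f=F()
    if f[1]<-8: break
print('stop y',y,np.round(f,1),robot.get_time(),robot.get_finger_gap()*93,np.round(robot.get_tool_pos(),2))
E
python3 s4.py
```

```text
base z 36.0 [-3.3 -1.3  5.4]
fence x 18.5 [-8.8  0.6 10. ]
stop y 26.0 [-8.6 -8.7 10.9] 35.8833 23.80541136407307 [557.47 149.84  36.45]
```

```bash
cat > s5.py <<'E'
from h import *
A=[np.pi,0,np.pi/2+PSI]
F=lambda: loc(np.array(robot.get_force()))
p=loc(np.r_[np.array(robot.get_tool_pos())[:2]-O,0]); print(np.round(p,2),'abs f',np.round(F(),1))
x,y,z=17.6,26,36.9
robot.move_l(W(x,y,z),A,rate=30); print(np.round(F(),1))
base=F()[1]
for y in np.arange(27,42,0.6):
    robot.move_l(W(x,y,z),A,rate=30); f=F()
    if y in(27,) or abs(y-31.2)<.1: print(y,np.round(f,1))
    if f[1]-base<-9: break
print('stop y',y,np.round(f,1),robot.get_time(),robot.get_finger_gap()*93,np.round(robot.get_tool_pos(),2))
E
python3 s5.py
```

```text
[17.69 24.31  0.  ] abs f [-8.  -9.  10.4]
[-0.   0.1 -0.5]
27.0 [ 0.2  0.5 -1.3]
31.20000000000001 [ 0.1  0.2 -1.6]
stop y 37.800000000000026 [-1.8 -9.7  2.3] 40.8833 24.076961014852078 [558.45 161.53  36.83]
```

```bash
cat > s6.py <<'E'
from h import *
A=[np.pi,0,np.pi/2+PSI]
F=lambda: loc(np.array(robot.get_force()))
y=37.2
robot.move_l(W(17.8,y,36.4),A,rate=30)
for x in np.arange(18.4,21,0.6):
    robot.move_l(W(x,y,36.4),A,rate=30); f=F()
    if f[0]<-8: break
print('x',x,np.round(f,1))
p=loc(np.r_[np.array(robot.get_tool_pos())[:2]-O,0]);print(np.round(p,2))
robot.grip(0.5,20)
print(np.round(F(),1))
q=robot.get_tool_pos(); robot.move_l([q[0],q[1],130],None,rate=180)
s=robot.read_camera('wrist'); save('w5.png',s['frame'])
P=cloud(s).reshape(-1,3);P=P[~np.isnan(P[:,0])]; L=np.c_[(P[:,:2]-O)@RB,P[:,2]]
r=L[(L[:,0]>-20)&(L[:,0]<50)&(L[:,1]>-60)&(L[:,1]<122)&(L[:,2]>56)&(L[:,2]<70)]
ft=L[(L[:,0]>20)&(L[:,0]<60)&(L[:,1]>-60)&(L[:,1]<100)&(L[:,2]>25)&(L[:,2]<34)]
print('z',np.percentile(r[:,2],[2,50,98]),'max y',r[:,1].max())
for y in range(40,122,16):
    b=r[abs(r[:,1]-y)<6]; c=ft[abs(ft[:,1]-y)<6]
    print(y,len(b),len(c),np.round(np.percentile(b[:,0],[2,98]),1) if len(b) else '',np.round(np.percentile(c[:,0],[2,98]),1) if len(c)>5 else '')
print(robot.get_time())
E
python3 s6.py; python3 -c "
import cv2
a=cv2.imread('pics/w5.png')
cv2.imwrite('pics/w5v.png',cv2.resize(a,(784,588)))"
```

```text
x 19.0 [-8.5 -9.   8.4]
[17.67 35.99  0.  ]
[-0.1 -0.4 -0.3]
z [60.84752473 62.22049712 63.54395802] max y 121.9906881712737
40 590 365 [ 5.8 29. ] [31.1 48.9]
56 600 391 [ 6.  28.9] [31.  49.2]
72 649 387 [ 5.5 28.8] [31.5 48.9]
88 699 409 [ 5.8 29.2] [31.4 49.2]
104 703 75 [ 6.  29.1] [31.3 48.9]
120 499 0 [ 5.5 28.9] 
42.95
```

View pics/w5v.png

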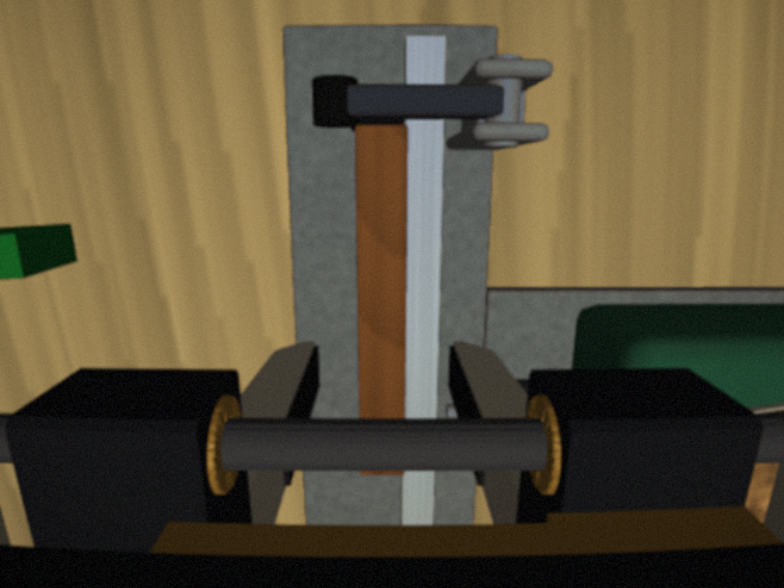

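w5v: the rail at (382,290) lies along the fence (425,290) and its end butts the stop blade at (375,122), top at z 62. Now I'll fold the stop up.

```bash
cat > s7.py <<'E'
from h import *
A=[np.pi,0,YS]
def hd(th): a=0.33-th; return W(66+66*np.sin(a),131.2,90+66*np.cos(a)-19)
robot.grip(0.42,20)
b=hd(1.9)
robot.reach([b[0],b[1],140],A)
robot.move_l(b,A,rate=120); f0=np.array(robot.get_force()); F=lambda: loc(np.array(robot.get_force())-f0)
robot.grip(0.0,20); print('gap',robot.get_finger_gap()*93,np.round(F(),1))
for th in [1.8,1.6,1.4,1.2,1.0,.8,.6,.45,.3,.2,.1]: robot.move_l(hd(th),A,rate=70)
print(np.round(F(),1))
for th in np.arange(.05,-0.12,-0.025):
    robot.move_l(hd(th),A,rate=30); f=F(); print(round(th,3),np.round(f,1))
    if f[0]<-10: break
robot.grip(0.42,20); print(robot.get_time())
q=robot.get_tool_pos(); robot.move_l([q[0],q[1],q[2]+60],A,rate=200)
robot.reach([450,170,330],[np.pi,0,np.pi/2])
s=robot.read_camera('wrist'); save('w6.png',s['frame'])
P=cloud(s).reshape(-1,3);P=P[~np.isnan(P[:,0])]; L=np.c_[(P[:,:2]-O)@RB,P[:,2]]
sl=lambda x0,x1,y0,y1,z0,z1: L[(L[:,0]>x0)&(L[:,0]<x1)&(L[:,1]>y0)&(L[:,1]<y1)&(L[:,2]>z0)&(L[:,2]<z1)]
a=sl(-20,110,115,150,104,200)
print([(x,round(float(np.percentile(a[abs(a[:,0]-x)<4][:,2],90)),1)) for x in range(0,105,8) if (abs(a[:,0]-x)<4).sum()>5])
for y0,y1 in ((-40,0),(0,40),(40,80),(80,120)):
    r=sl(-20,40,y0,y1,56,68); c=sl(20,60,y0,y1,26,34)
    print(y0,len(r),np.round(np.percentile(r[:,0],[2,98]),1) if len(r)>9 else '',np.round(np.percentile(c[:,0],[2,98]),1) if len(c)>9 else '')
r=sl(-20,40,-70,150,56,68);print('y range',r[:,1].min(),r[:,1].max(),robot.get_time())
E
python3 s7.py; python3 -c "
import cv2
a=cv2.imread('pics/w6.png')
cv2.imwrite('pics/w6v.png',cv2.resize(a,(784,588)))"
```

```text
gap 18.009141791833958 [-1.6 -0.1  3.4]
[-1.   4.2  1.4]
0.05 [-1.6  4.4  2.7]
0.025 [-2.2  3.5  3.5]
0.0 [-1.8  3.5  4.7]
-0.025 [-2.3  3.5  5.2]
-0.05 [-2.5  4.6  4.4]
-0.075 [-1.9  4.2  4.8]
-0.1 [-2.   3.8  4.8]
51.55
[(8, 158.8), (16, 170.4), (24, 169.3), (32, 166.8), (40, 164.6), (48, 162.6), (56, 160.3), (64, 157.8), (72, 158.2), (80, 163.1), (88, 163.1)]
-40 588 [ 5.5 29.1] [39.2 49.9]
0 623 [ 5.5 29.2] [39.3 49.7]
40 665 [ 5.6 29.1] [39.3 49.4]
80 679 [ 5.8 28.5] [38.4 52. ]
y range -54.916273861197 125.4712007828665 53.35
```

View pics/w6v.png

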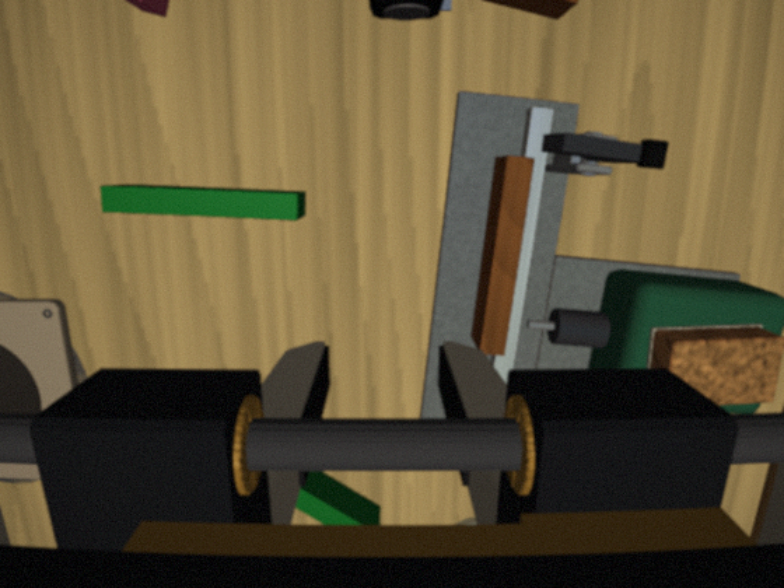

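w6v: the rail hasn't moved (500,255). The stop at (600,150) is up, but its edge slope gives about 0.28 rad lean instead of 0.33, so it is slightly short of its end stop. I'll push the blade's end face gently back until it stops.

```bash
cat > s8.py <<'E'
from h import *
A=[np.pi,0,YS]
robot.grip(0.0,20)
robot.reach(W(-12,131.3,143),A); f0=np.array(robot.get_force()); F=lambda: loc(np.array(robot.get_force())-f0)
robot.move_l(W(0,131.3,143),A,rate=100)
for x in np.arange(1,16,0.8):
    robot.move_l(W(x,131.3,143),A,rate=40); f=F(); print(round(x,1),np.round(f,1))
    if f[0]<-9: break
robot.move_l(W(-15,131.3,220),A,rate=250)
print(robot.get_time())
E
python3 s8.py
```

```text
1.0 [0.2 0.9 0.2]
1.8 [-2.4 -0.9  1.7]
2.6 [-5.5 -0.5  4.2]
3.4 [-7.3 -0.3  4.3]
4.2 [-8.4  0.4  5.4]
5.0 [-9.8 -2.3  6.7]
57.6
```

```bash
cat > s9.py <<'E'
from h import *
B=np.deg2rad(53.4)
robot.reach([519,-424,165],[np.pi,0,B])
robot.grip(0.4,35)
robot.move_l([519,-424,99],None,rate=150)
robot.grip(0.0,35); print('gap',robot.get_finger_gap()*93,robot.get_time(),np.round(robot.get_orientation(),3))
q=np.array(robot.get_joints())
for d in (45,91):
    t=q.copy(); t[5]+=np.deg2rad(d); robot.set_joints(t)
robot.dwell(0.1)
print(np.round(robot.get_orientation(),3),'tz',np.round(robot.get_wrist_torque(),3),robot.get_time())
robot.grip(0.4,20)
robot.move_l([519,-424,175],None,rate=200)
s=robot.read_camera('wrist'); save('w7.png',s['frame']); print(robot.get_time())
for p in (s,robot.read_camera('side')):
    P=cloud(p).reshape(-1,3);P=P[~np.isnan(P[:,0])]
    g=P[(abs(P[:,0]-519)<35)&(abs(P[:,1]+424)<35)&(P[:,2]>104)&(P[:,2]<130)]
    if len(g)>20: print(len(g),cv2.minAreaRect(g[:,:2].astype(np.float32)))
save('side1.png',p['frame']); print(robot.get_time())
E
python3 s9.py; python3 -c "
import cv2,numpy as np
a=cv2.imread('pics/side1.png')
b=cv2.resize(a[270:345,310:410],(400,300),interpolation=3);c=cv2.resize(a[140:260,180:340],(400,300),interpolation=3)
cv2.imwrite('pics/fin.png',np.hstack([b,c]))"
```

```text
gap 13.655800649376655 61.9083 [3.14  0.    0.932]
[ 3.142e+00 -1.000e-03 -6.540e-01] tz [0.033 0.153 0.092] 63.575
64.7583
1533 ((520.0256958007812, -423.9689025878906), (13.973323822021484, 45.491268157958984), 52.80543518066406)
120 ((519.9371948242188, -422.84075927734375), (19.15973663330078, 45.684566497802734), 56.319091796875)
64.8083
```

View pics/fin.png

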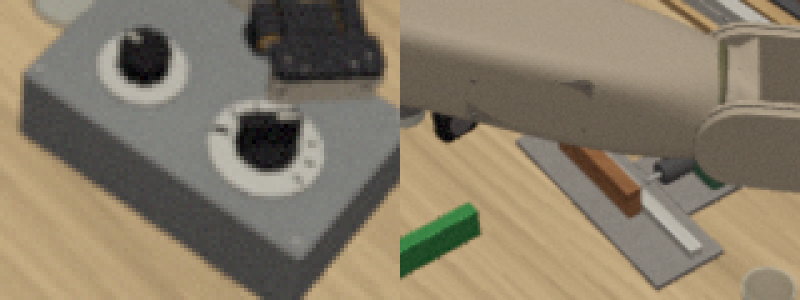

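The depth fit puts the bar at −37.2° against a target of −36.6°, which is click 5. The final picture shows the gripper clear of the dial (its plate is at (265,145)). The rail is still against the fence (600,175), though the arm hides the stop in this view.

```bash
python3 -c "
from plant import robot
print(robot.finish_job())"
```

```text
the job is handed in; nothing more can be done
None
```

I handed the job in at about 65 s: the rail is home against the fence and stop, the speed dial is on the fifth click, and everything is released; I checked that the stop was fully back up only by the force of a last push, not in a picture.

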